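# Snap a sensor clip onto a battery cell

## Robot

A 7-joint arm with a two-finger parallel gripper is mounted at the origin on the work surface. World frame = base frame: x ahead of the robot, y to its left, z up, the work surface at z = 0. Lengths are in m, angles in rad, forces in N, time in s.
With the tool pointing down it reaches from about 0.4 to 0.85 m from the base axis. Payload 10.4 kg.
Tool frame: the origin (TCP) lies on the centre line of the jaws, within the pads' length; the fingertips stand 8 mm ahead of it and the grasp point (between the pads) lies 11 mm behind it; z points along the fingers, x is the direction in which the jaws open and shut, and the axes are right-handed (so a half turn about z gives the same grasp; the last joint's range is limited). The gripper opens to 87 mm and grips with 3 to 60 N. Pads are 19 mm wide; open, the fingers measure 117 mm over their backs; the gripper's body (75 mm by 190 mm) begins 51 mm behind the grasp point.
Start: joints at [-1.315, 0.332, -0.065, 1.46, 0.022, 1.35, -0.088], TCP at [0.172, 0.601, 0.231] pointing down, gripper open.
Joint ranges: [-2.6, 2.6], [-0.5, 2.12], [-1.47, 1.34], [0.16, 2.42], [-1.27, 4.41], [0.06, 2.06], [-2.6, 2.6]. Speed limits (rad/s): [2.22, 2.22, 2.79, 2.79, 3.14, 3.14, 3.14].

## Interface

Orientations are given as a unit quaternion [w, x, y, z].
In Python, from bench import state, grab_frame, camera_params, finish_job, spot_in, silhouettes, tip_of gives the robot as it stands.
- The arm moves only by the tool carry_out, never from a script. Its argument "moves" is a list of rows, each a list of 4 numbers: the shift along the tool's x, y, z in mm, then the turn about the tool's z in degrees. In form: [[dx, dy, dz, turn], ...]. A call has 1 to 8 rows; each row is the pose to reach, as a shift and turn from the pose commanded when the call began, along the tool's axes at that moment; what a row does not reach only later rows make up. A row lasts 1/8 s, in which the tool goes at most 62.5 mm and 10.7 degrees, less where a joint would pass 70% of its speed; a pose out of reach is approached as far as the arm can. A call with a gripper value outside its range is refused whole. "claw" is the opening, from -1 (shut) to 1 (fully open), set as the call begins (left out, the last holds). The fingers move at their own pace and stop on an object; the grip force is fixed at half the most. Time passes only in rows, so rows that repeat a pose let the fingers close. It gives the time, the measured TCP pose, the force and the opening at its end, in the units of the state.
- state(): the state, without advancing time (a new reading comes with each control period).
- grab_frame(name): name is "side" or "top"; returns the picture (480x640x3 uint8, blue, green, red); there is no depth.
- camera_params(name): a dict with "fov_y" (degrees; the focal length in pixels is half the picture's height over the tangent of half this angle, whatever the lens; pixels are square), "cx", "cy" (the principal point, pixels), "cam_to_world" (4x4, takes a point from camera to world coordinates). Camera axes: x right, y up, looking along -z (the intrinsics and any distortion apply to the point x, -y, -z); pixel columns grow to the right and rows downward; lengths in m; the calibration is good to about 2 mm. A picture is of the moment at which its call begins. camera_params takes no time and is no camera call.
- finish_job(): hands the job in, once; it reports no verdict.
Trained networks look in the newest picture that a camera, given by its name, has taken for a name from the list of things; names that differ only in an ending like _2 or _b are one class to them, and where a whole thing is asked for, a point or a joint stands for the part that bears it (a point fixed in the world has none). Each returns a list of dicts, best first, with "p" (0 to 1); they miss things now and then, are a little off and sometimes report something else, mostly with a low value. They report only what shows in the picture. A call takes as long as a camera call. They do not tell look-alikes from the thing itself.
- spot_in(name, camera): "point" ([x, y, z] in m, in the coordinates of the camera as it stood for that picture, good to about 4 mm: the middle of the surface that is visible of it).
- silhouettes(name, camera): "region" (480x640 bool, what is visible of it).
- tip_of(name, camera): "point" ([x, y, z] in m, in the coordinates of the camera as it stood for that picture, good to about 4 mm: a listed point, or the origin of a listed thing).
The state is a dict: "t": time; "joint_positions": joint angles; "joint_velocities": joint speeds; "joint_efforts": joint torques, N m; "eef_pos": TCP position; "eef_rot": TCP orientation; "contact_force": force on the tool from outside, world axes, zero at the start; "wrist_torque": the same for the moment, N m; "grip_width": finger opening in m.
Only numpy, scipy, OpenCV 4.12 (cv2) and the standard library are available. Lean on these libraries where they do the work, as an engineer would, in place of code of your own. Each camera call takes 0.05 s, during which the arm holds its last target.

## Task

Pick up the black sensor clip by its yellow fin and snap it down over the purple cell in the open battery case, in the gap between the two orange bands, until the clip is fully home with its arms under the cell. Keep it pressed down there with about 15 N for a second and a half without a break so that its sticky thermal pad takes hold, then let go; never press the cell with more than 25 N. Leave the solder spool, the tape roll and the tin where they are.

Things in the scene. Friction and masses are not known exactly. Their poses are not given: they have to be found in the camera images.
- clip: Loose sensor clip, about 70 g, standing on its two arm tips, fin up. Black U-shaped saddle, 28 mm long along its x (the bore), 55 mm wide along its y. Origin on the bore axis, mid-length, 16 mm above the arm tips; z up. Crown plate from 20 to 26 mm above the origin. Home when the crown lies on the cell, i.e. when the clip's and the cell's origins coincide; either way round.
- clip_fin (a point): Middle of the clip's yellow upright grip fin, 41 mm above the clip's origin: 14 mm thick along y, 26 mm long along x, from 26 to 56 mm above the origin. Fingers close on it along the clip's y; their tips must stay above the crown plate (26 mm).
- clip_mouth (a point): Middle of the clip's mouth, 12 mm under its origin, between the round bumps of its two sprung arms. Their gap is 33 mm at rest and spreads to 40 mm to pass the cell. They first touch with the clip's origin about 24 mm above the cell's; the push needed then grows to roughly 8 to 16 N and drops as they snap past the widest point.
- cell: Purple cylindrical battery cell, 40 mm diameter, 150 mm long, level; origin at its middle on its axis, x along the axis, z up, the axis 50 mm above the bench. Orange bands 6 mm wide mark the clip's place: the bare gap is 46 mm long, centred on the origin. It lies on soft foam over hard packing: pushed, it first sinks softly (under 8 N) by 2 to 9 mm, differing from pack to pack and not visible, then stands firm (1 mm more per 3 to 8 N).
- case: Open light grey battery case, fixed to the bench, 230 x 120 mm (x, y), walls 30 mm high; origin at the centre of its underside. The cell lies in it along its x on cradles more than 45 mm from the middle; the middle of the cell is free all round.
- spool: Bystander: solder spool with blue flanges, 56 mm diameter, 42 mm high, standing; origin at the centre of its underside.
- tape: Bystander: roll of yellow tape, 68 mm outer diameter, 30 mm high, lying flat; origin at the centre of its underside.
- tin: Bystander: round steel tin of brass wool, 72 mm diameter, 32 mm high; origin at the centre of its underside.
Not all that is in view belongs to the job. What is meant by the clip is not turquoise or white, and is the larger of those in its own colour.

How it is judged:
On the way:
1. the clip is home on the cell between the bands and is pressed on it with 10 to 22 N for a second (x of clip in the frame of cell between -0.009 and 0.009 m and y of clip in the frame of cell between -0.004 and 0.004 m and z of clip in the frame of cell between -0.003 and 0.003 m and angle between the x axis of clip and the x axis of cell, either way round below 0.15 rad and contact force between clip and cell between 10 and 22 N), for 1 s.
At the end, for the whole second after the job is handed in: The clip sits at rest on the cell, released: its origin within 9 mm of the cell's middle along the cell, 4 mm across and 3 mm in height of the cell's axis, its bore within 0.15 rad of the cell's axis, upright within 0.2 rad; spool, tape and tin within 15 mm of where they stood (x of clip in the frame of cell between -0.009 and 0.009 m and y of clip in the frame of cell between -0.004 and 0.004 m and z of clip in the frame of cell between -0.003 and 0.003 m and angle between the x axis of clip and the x axis of cell, either way round below 0.15 rad and angle between clip's own z axis and vertical below 0.2 rad and linear speed of clip below 0.02 m/s and distance of each of spool, tape, tin from where it was at the start of the episode below 0.015 m); the robot touches nothing.
It fails at once if the clip presses the cell with more than 25 N (contact force between clip and cell above 25 N).
It fails at once if the robot itself presses the cell with more than 25 N (contact force between any of the fingers, the arm and cell above 25 N).
It fails at once if a bystander is moved by 15 mm or tipped over (distance of any of spool, tape, tin from where it was at the start of the episode above 0.015 m or angle between any of spool, tape, tin's own z axis and vertical above 0.4 rad).
It also fails if it takes over 61 s, if anything falls off the work surface, if the arm or the gripper's body presses on something with over 40 N, if the wrist force passes 120 N, or if a joint passes its speed limit or range.

## Working session

There is one attempt and no reset: what is moved stays moved. The work goes in short steps, Python scripts to look and compute and a tool call to move; the robot and the scene stay as the last step left them, time stands still between calls to the robot, and variables do not carry over. Pictures are saved under pics/ and viewed, and the job is handed in when it is done.

Besides the shell and the picture viewer there is one more tool, called after ">>>" as name([rows], argument=value, ...), one row to a line, values as JSON. carry_out: Moves the arm, as the interface text tells. Its arguments: {"type":"object","properties":{"moves":{"type":"array"},"claw":{"type":"number"}},"required":["moves"]}

```bash
mkdir -p pics; ls
python3 - <<'E'
from bench import *
import cv2
s=state()
for k,v in s.items(): print(k,v)
for c in("side","top"):
    f=grab_frame(c); cv2.imwrite(f"pics/{c}0.png",f); p=camera_params(c); print(c,p)
E
```

```text
pics
t 0.0
joint_positions [-1.31458951  0.33287    -0.06466957  1.4608932   0.02159402  1.34992526
 -0.08850869]
joint_velocities [ 0.00010345  0.00025073  0.00054316  0.00029725 -0.00040111 -0.0005713
 -0.00132396]
joint_efforts [-5.31149963e-04 -6.23273277e+01  2.42190360e-02 -3.89880610e+01
 -6.13715826e-02  4.00922459e-02  1.23306677e-04]
eef_pos [0.17192581 0.60051    0.22977801]
eef_rot [ 4.48513549e-04  7.98506789e-01  6.01985396e-01 -5.37960635e-04]
contact_force [-0.34243688 -0.30964258 -0.01799733]
wrist_torque [-0.01184808 -0.0722459  -0.03550321]
grip_width 0.0872387320577792
side {'fov_y': 50.25481811667431, 'cx': 318.9520962936317, 'cy': 234.79480497844094, 'cam_to_world': array([[ 0.9178643 ,  0.31344583, -0.24346834,  0.40412403],
       [-0.39676275,  0.70884422, -0.58319739, -0.49543042],
       [-0.01021966,  0.63189523,  0.77498643,  0.69418438],
       [ 0.        ,  0.        ,  0.        ,  1.        ]])}
top {'fov_y': 54.673413750432935, 'cx': 323.8800631487069, 'cy': 245.2792525941343, 'cam_to_world': array([[ 0.01777117,  0.98765349, -0.15564306,  0.47302756],
       [-0.99928796,  0.01236288, -0.03564737, -0.01486431],
       [-0.03328306,  0.15616573,  0.98716995,  0.83067321],
       [ 0.        ,  0.        ,  0.        ,  1.        ]])}
```

View pics/side0.png

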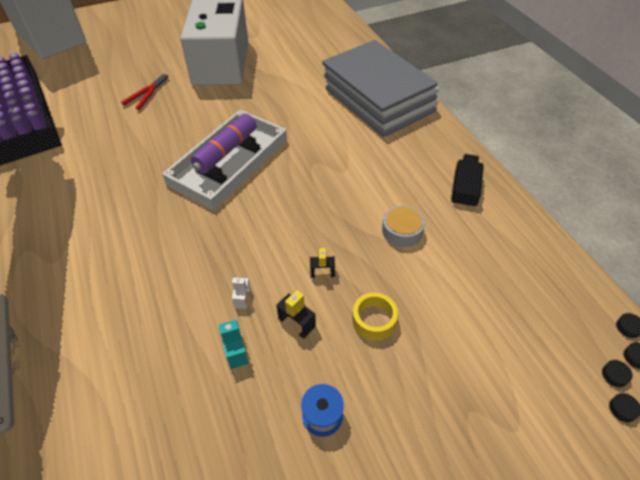

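View pics/top0.png

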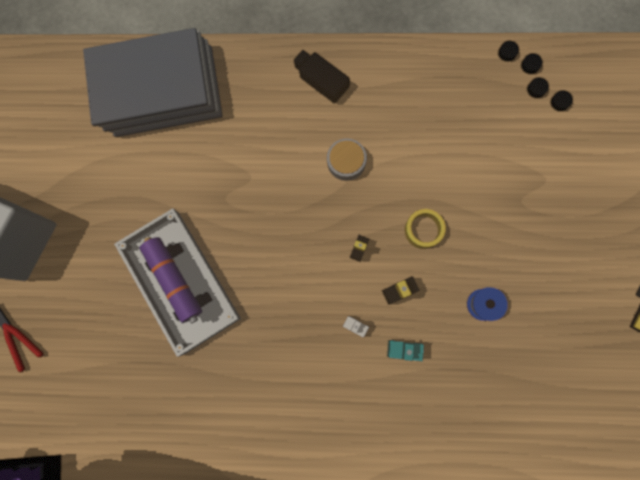

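Side view: the large black clip with its yellow fin is at about (296,310), and the smaller black look-alike at (322,265). The cell in its case is at (225,145). Top view: large clip (401,290), small one (360,247), cell (171,280), spool (488,303), tape (426,228), tin (347,158).

```bash
cat > h.py <<'E'
from bench import *
import numpy as np, cv2
def W(c,p):
    T=camera_params(c)["cam_to_world"]; return (T@np.r_[p,1])[:3]
def proj(c,X):
    P=camera_params(c);T=P["cam_to_world"];f=240/np.tan(np.radians(P["fov_y"])/2)
    q=np.linalg.inv(T)@np.r_[X,1]; return np.array([P["cx"]+f*q[0]/-q[2],P["cy"]+f*-q[1]/-q[2]])
def ray(c,u,v):
    P=camera_params(c);T=P["cam_to_world"];f=240/np.tan(np.radians(P["fov_y"])/2)
    d=T[:3,:3]@np.array([(u-P["cx"])/f,-(v-P["cy"])/f,-1]);return T[:3,3],d
def atz(c,u,v,z):
    o,d=ray(c,u,v);return o+d*(z-o[2])/d[2]
E
python3 - <<'E'
from h import *
np.set_printoptions(precision=4,suppress=True)
for c in("side","top"):
  for n in("clip","clip_fin","cell","case","spool","tape","tin"):
    for r in tip_of(n,c)[:4]:
      w=W(c,r["point"]); print(c,n,round(r["p"],2),w,proj(c,w))
print(state()["t"])
E
```

```text
side clip 0.97 [ 0.4177 -0.1275  0.015 ] [231.9026 347.629 ]
side clip 0.63 [ 0.5952 -0.052   0.016 ] [322.8945 268.2434]
side clip 0.62 [ 0.4565 -0.045   0.0115] [240.2719 295.6654]
side clip 0.59 [ 0.52   -0.1154  0.0173] [294.1729 315.4099]
side clip_fin 0.88 [ 0.4574 -0.0439  0.0391] [238.2798 285.1824]
side clip_fin 0.8 [ 0.4252 -0.1238  0.055 ] [232.1929 330.3298]
side clip_fin 0.78 [ 0.5964 -0.0514  0.0419] [323.3672 258.1947]
side clip_fin 0.64 [ 0.5184 -0.1212  0.0577] [293.2767 304.7619]
side cell 0.85 [0.5313 0.2703 0.0497] [224.4145 142.9283]
side case 0.79 [0.5326 0.2718 0.0018] [228.5351 160.9089]
side spool 0.94 [ 0.5004 -0.2647 -0.0036] [321.8079 415.8111]
side spool 0.2 [ 0.5218 -0.1137  0.0169] [294.8896 314.2341]
side tape 0.57 [ 0.6323 -0.1669 -0.0029] [374.9709 323.2421]
side tin 0.92 [ 0.756  -0.0232  0.0045] [400.4848 229.5383]
top clip 0.96 [ 0.4252 -0.129   0.0168] [406.1327 348.2856]
top clip 0.93 [ 0.5187 -0.115   0.0183] [397.5971 293.1175]
top clip 0.85 [ 0.4619 -0.0423  0.0158] [355.325 325.542]
top clip 0.7 [ 0.5995 -0.051   0.0174] [360.8536 246.6926]
top clip_fin 0.81 [ 0.4244 -0.127   0.0602] [408.6744 350.4664]
top clip_fin 0.69 [ 0.5229 -0.1189  0.0579] [402.9419 289.29  ]
top clip_fin 0.6 [ 0.5947 -0.0479  0.0434] [359.7407 247.1482]
top clip_fin 0.58 [ 0.4624 -0.0398  0.0418] [354.3842 325.4275]
top cell 0.55 [ 0.7611 -0.026   0.0018] [347.451  161.9199]
top case 0.8 [0.532  0.2749 0.0011] [179.4075 282.7679]
top case 0.38 [ 0.5044 -0.2632 -0.0001] [481.118 303.191]
top tape 0.59 [ 0.6332 -0.1646 -0.0007] [423.3844 230.6381]
top tape 0.43 [ 0.764 -0.023  0.001] [345.8573 160.5408]
top tape 0.42 [ 0.5024 -0.2615  0.001 ] [480.3432 304.3091]
0.8
```

Run:
```python
import cv2
a=cv2.imread("pics/top0.png");b=cv2.imread("pics/side0.png")
cv2.imwrite("pics/tz.png",cv2.resize(a[255:325,360:450],None,fx=8,fy=8,interpolation=2))
cv2.imwrite("pics/tc.png",cv2.resize(a[200:360,105:250],None,fx=3.7,fy=3.7,interpolation=2))
cv2.imwrite("pics/sz.png",cv2.resize(b[240:350,220:350],None,fx=5,fy=5,interpolation=2))
cv2.imwrite("pics/sc.png",cv2.resize(b[100:220,155:300],None,fx=5,fy=5,interpolation=2))
```

```text
(no output)
```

View pics/tz.png

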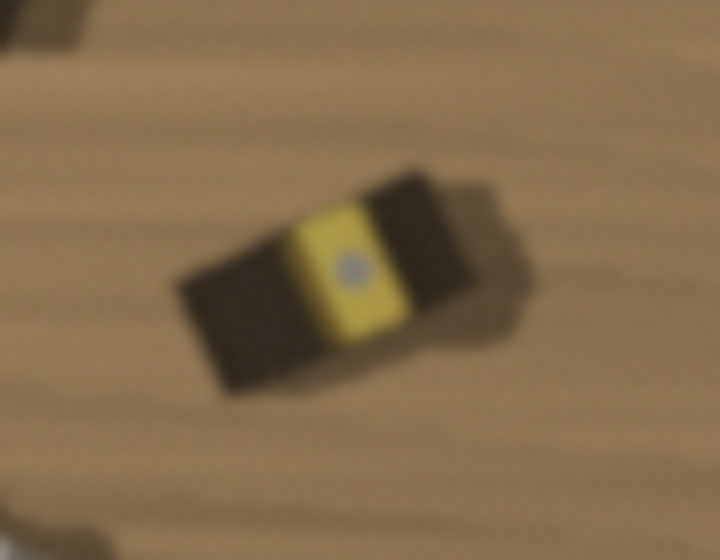

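View pics/sz.png

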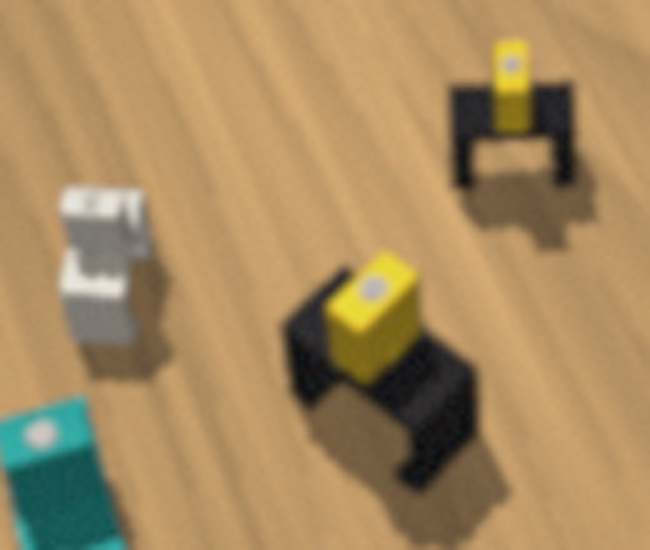

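View pics/tc.png

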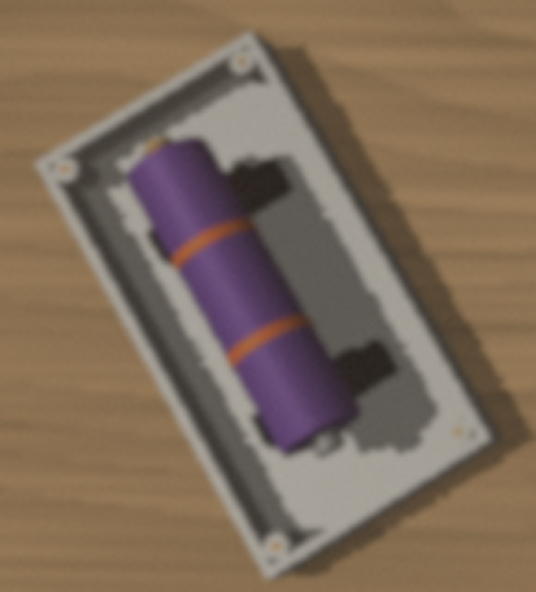

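View pics/sc.png

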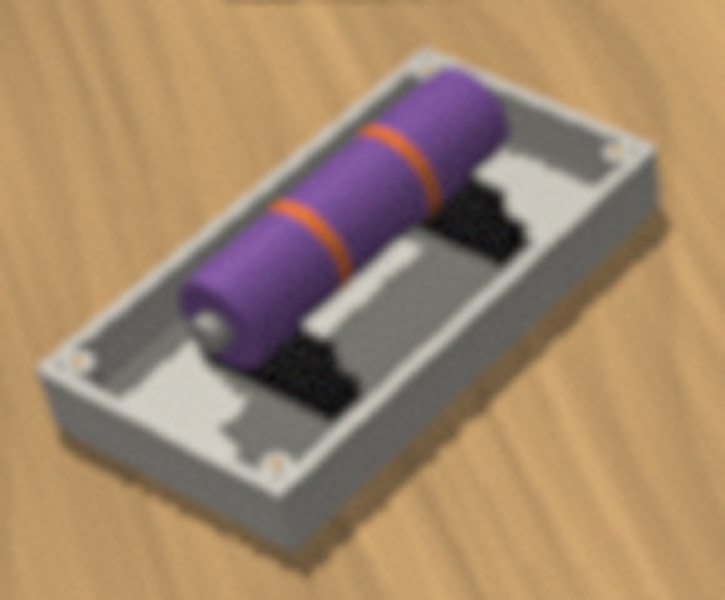

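```bash
cat > fit.py <<'E'
from h import *
from scipy.optimize import minimize
def hullmask(c,groups,S=4,off=(0,0)):
    m=np.zeros((480*S,640*S),np.uint8)
    for g in groups:
        p=np.array([proj(c,x) for x in g])+off
        h=cv2.convexHull(((p+.5)*S-.5).astype(np.float32)).round().astype(np.int32)
        cv2.fillConvexPoly(m,h,255)
    return cv2.resize(m,(640,480),interpolation=cv2.INTER_AREA)/255.
def Rz(a): return np.array([[np.cos(a),-np.sin(a),0],[np.sin(a),np.cos(a),0],[0,0,1]])
def box(x0,x1,y0,y1,z0,z1): return np.array([[x,y,z] for x in(x0,x1) for y in(y0,y1) for z in(z0,z1)])
th=np.linspace(0,2*np.pi,40,endpoint=False)
def cyl(x0,x1,r=.02): return np.array([[x,r*np.cos(t),r*np.sin(t)] for x in(x0,x1) for t in th])
CELL=[cyl(-.075,.075)]
CLIP=[box(-.014,.014,-.0275,.0275,.020,.026),box(-.014,.014,-.0275,-.0205,-.016,.026),box(-.014,.014,.0205,.0275,-.016,.026),box(-.013,.013,-.007,.007,.026,.056)]
FIN=[CLIP[3]]
def place(G,x,y,z,a): 
    return [g@Rz(a).T+[x,y,z] for g in G]
def fit(masks,G,z,x0,free_off=False):
    def cost(q):
        e=0
        for c,m in masks.items():
            r=hullmask(c,place(G,q[0]/1e3,q[1]/1e3,z,q[2]/30)); e+=np.abs(r-m).sum()
        return e
    q0=np.array([x0[0]*1e3,x0[1]*1e3,x0[2]*30])
    s=np.vstack([q0]+[q0+d for d in np.diag([6,6,4])])
    r=minimize(cost,q0,method="Nelder-Mead",options=dict(initial_simplex=s,xatol=.05,fatol=.05))
    return r.x*[1,1,1/30],r.fun
E
cat > run.py <<'E'
from fit import *
I={c:cv2.imread(f"pics/{c}0.png") for c in("side","top")}
hsv={c:cv2.cvtColor(I[c],cv2.COLOR_BGR2HSV) for c in I}
def inr(c,lo,hi,roi):
    m=cv2.inRange(hsv[c],lo,hi)>0; k=np.zeros_like(m);k[roi[1]:roi[3],roi[0]:roi[2]]=1;return m&k
roi={"side":(185,105,265,178),"top":(130,225,210,330)}
rc={"side":(270,285,322,340),"top":(375,270,425,312)}
M={};F={}
for c in I:
    m=inr(c,(120,60,30),(160,255,255),roi[c])|inr(c,(3,140,100),(13,255,255),roi[c])
    m=cv2.morphologyEx(m.astype(np.uint8),cv2.MORPH_CLOSE,np.ones((5,5)));M[c]=m.astype(float)
    F[c]=inr(c,(22,140,60),(35,255,255),rc[c]).astype(np.uint8)
    F[c]=cv2.morphologyEx(F[c],cv2.MORPH_CLOSE,np.ones((5,5))).astype(float)
    o=inr(c,(3,140,100),(13,255,255),roi[c]);n,l,s,cen=cv2.connectedComponentsWithStats(o.astype(np.uint8))
    print(c,M[c].sum(),F[c].sum(),s[1:,4],cen[1:].round(1).tolist())
for sel in(["side"],["top"],["side","top"]):
    for yaw in(.5,):
        print("cell",sel,fit({c:M[c] for c in sel},CELL,.05,(.532,.272,np.radians(30))))
    print("fin",sel,fit({c:F[c] for c in sel},FIN,.016,(.52,-.117,np.radians(25))))
np.savez("masks.npz",**{"M"+c:M[c] for c in M},**{"F"+c:F[c] for c in F})
E
python3 run.py
```

```text
side 1498.0 340.0 [34 41] [[235.9, 130.7], [218.2, 146.1]]
top 1831.0 132.0 [38 38] [[159.7, 264.6], [174.8, 291.2]]Traceback (most recent call last):
  File "run.py", line 18, in <module>
    print("cell",sel,fit({c:M[c] for c in sel},CELL,.05,(.532,.272,np.radians(30))))
                     ~~~^^^^^^^^^^^^^^^^^^^^^^^^^^^^^^^^^^^^^^^^^^^^^^^^^^^^^^^^^^^
  File "fit.py", line 27, in fit
    r=minimize(cost,q0,method="Nelder-Mead",options=dict(initial_simplex=s,xatol=.05,fatol=.05))
    res = _minimize_neldermead(fun, x0, args, callback, bounds=bounds,
                               **options)
    fsim[j] = func(sim[j])
              ~~~~^^^^^^^^
    fx = function(np.copy(x), *(wrapper_args + args))
  File "fit.py", line 23, in cost
    r=hullmask(c,place(G,q[0]/1e3,q[1]/1e3,z,q[2]/30)); e+=np.abs(r-m).sum()
  File "fit.py", line 6, in hullmask
    p=np.array([proj(c,x) for x in g])+off
                ~~~~^^^^^
  File "h.py", line 6, in proj
    P=camera_params(c);T=P["cam_to_world"];f=240/np.tan(np.radians(P["fov_y"])/2)
ValueError: time passes only in moves, steps and waits
```

```bash
python3 - <<'E'
s=open("h.py").read()
s=s.replace("def W(","import functools\n@functools.lru_cache\ndef CP(c): return camera_params(c)\ndef W(",1)
h,t=s.split("def W(");t=t.replace("camera_params(","CP(")
# vectorised proj
t=t.replace("""q=np.linalg.inv(T)@np.r_[X,1]; return np.array([P["cx"]+f*q[0]/-q[2],P["cy"]+f*-q[1]/-q[2]])""","""X=np.asarray(X,float);q=(X-T[:3,3])@T[:3,:3];q=q.T; return np.array([P["cx"]+f*q[0]/-q[2],P["cy"]+f*-q[1]/-q[2]]).T""")
open("h.py","w").write(h+"def W("+t)
f=open("fit.py").read().replace("np.array([proj(c,x) for x in g])","proj(c,g)");open("fit.py","w").write(f)
E
time python3 run.py
```

```text
side 1498.0 340.0 [34 41] [[235.9, 130.7], [218.2, 146.1]]
top 1831.0 132.0 [38 38] [[159.7, 264.6], [174.8, 291.2]]
cell ['side'] (array([532.08736083, 272.49629786,   0.59861732]), np.float64(190.52941176470586))
fin ['side'] (array([ 5.21189698e+02, -1.19156266e+02,  4.76157893e-01]), np.float64(52.90588235294118))
cell ['top'] (array([535.07180308, 275.65460232,   0.59202091]), np.float64(414.0862745098039))
fin ['top'] (array([ 5.23959958e+02, -1.19478119e+02,  5.10768445e-01]), np.float64(56.831372549019605))
cell ['side', 'top'] (array([533.33245848, 273.97126669,   0.59359578]), np.float64(614.956862745098))
fin ['side', 'top'] (array([ 5.21622257e+02, -1.19241607e+02,  4.89777962e-01]), np.float64(133.7098039215686))
real	0m5.699s
user	0m6.095s
sys	0m3.424s
```

```bash
cat > ov.py <<'E'
from fit import *
import sys
def overlay(img,c,items,roi,k,out):
    x0,y0,x1,y1=roi; a=cv2.resize(img[y0:y1,x0:x1],None,fx=k,fy=k,interpolation=2)
    for G,q,z,col in items:
        for g in place(G,q[0]/1e3,q[1]/1e3,z,q[2]):
            h=cv2.convexHull(proj(c,g).astype(np.float32))[:,0]
            cv2.polylines(a,[(((h+.5-[x0,y0])*k-.5)).round().astype(np.int32)],True,col,1)
    cv2.imwrite(out,a); return a
E
python3 - <<'E'
from ov import *
q=[533.3,274,.594];f=[521.6,-119.2,.49]
bands=[cyl(-.029,-.023),cyl(.023,.029)]
ca=[box(-.115,.115,-.06,.06,0,.03)]
L=[]
for c,r1,r2 in(("top",(105,200,250,360),(360,255,450,325)),("side",(155,100,300,220),(260,260,350,350))):
    I=cv2.imread(f"pics/{c}0.png")
    overlay(I,c,[(CELL,q,.05,(255,255,255)),(bands,q,.05,(0,255,0)),(ca,q,0,(0,0,255))],r1,3 if c=="top" else 3,f"pics/o1{c}.png")
    overlay(I,c,[(CLIP,f,.016,(0,255,0))],r2,3,f"pics/o2{c}.png")
im=[cv2.imread(f"pics/{n}.png") for n in("o1top","o2top","o1side","o2side")]
cv=np.zeros((600,800,3),np.uint8)
def put(i,x,y):
    h,w=i.shape[:2];h=min(h,600-y);w=min(w,800-x);cv[y:y+h,x:x+w]=i[:h,:w]
put(cv2.resize(im[0],None,fx=.75,fy=.75),0,0);put(im[1],440,0);put(cv2.resize(im[2],None,fx=.6,fy=.6),0,370) if 0 else put(im[2][60:300],0,361);put(im[3],440,215)
cv2.imwrite("pics/ov1.png",cv)
E
```

```text
(no output)
```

View pics/ov1.png

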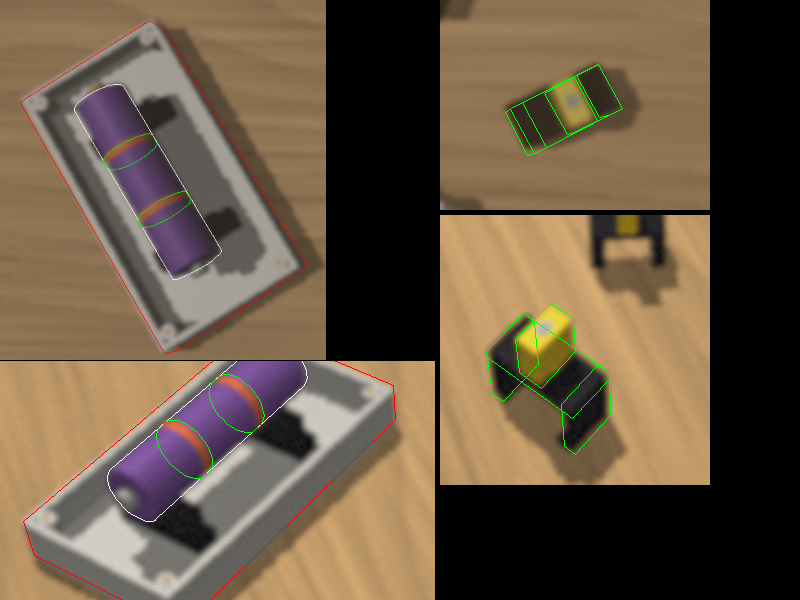

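The case and cell outline match in both views to about 1 px, and so does the clip. The clip is at (0.5216,-0.119) with yaw 0.49, and the cell is at about (0.533,0.274) with yaw 0.594. I'll move over to the clip, with the gripper half open.

>>> carry_out([
  [-25,50,0,-5.5],
  [-50,100,0,-11],
  [-75,150,0,-16.5],
  [-100,200,0,-22],
  [-125,250,0,-27.5],
  [-150,300,0,-33],
  [-175,350,0,-38.5],
  [-200,400,0,-44],
], claw=0.1)

```text
t: 1.8
eef_pos: [0.5027, 0.2972, 0.2308]
eef_rot: [0.0, 0.513, 0.858, 0.0]
contact_force: [-0.1, 0.6, 0.1]
grip_width: 0.0478
```

```bash
cat > go.py <<'E'
import sys
from bench import state
import numpy as np
from scipy.spatial.transform import Rotation as R
s=state();w,x,y,z=s["eef_rot"];r=R.from_quat([x,y,z,w]).as_matrix();p=s["eef_pos"]
print("t",round(s["t"],3),"p",p.round(4),"ang",round(np.degrees(np.arctan2(r[1,0],r[0,0])),2),"zax",r[:,2].round(4),"F",s["contact_force"].round(2),"w",round(s["grip_width"],4))
if len(sys.argv)>3:
    t=np.array([float(a) for a in sys.argv[1:4]]);print("shift mm",((r.T@(t-p))*1e3).round(1))
    if len(sys.argv)>4:
        d=(float(sys.argv[4])-np.degrees(np.arctan2(r[1,0],r[0,0]))+180)%360-180;print("turn",round(-d,2))
E
python3 go.py .5216 -.1192 .12 118
```

```text
t 1.8 p [0.5027 0.2972 0.2308] ang 118.22 zax [ 5.e-04  5.e-04 -1.e+00] F [-0.05  0.61  0.1 ] w 0.0478
shift mm [-375.9 -180.3  110.6]
turn 0.22
```

>>> carry_out([
  [-47,-22.5,0,0],
  [-94,-45,0,0],
  [-141,-67.5,15,0],
  [-188,-90,35,0],
  [-235,-112.5,55,0],
  [-282,-135,75,0],
  [-329,-157.5,95,0],
  [-376,-180,110,0],
])

```text
t: 2.8
eef_pos: [0.5191, -0.1194, 0.12]
eef_rot: [0.0, 0.515, 0.857, 0.0]
contact_force: [1.4, 0.6, 0.0]
grip_width: 0.0481
```

```bash
python3 - <<'E'
from bench import *
import cv2,numpy as np
a=grab_frame("side");b=grab_frame("top")
cv2.imwrite("pics/side1.png",a);cv2.imwrite("pics/top1.png",b)
cv2.imwrite("pics/m1.png",np.hstack([cv2.resize(a[220:360,220:360],(400,400)),cv2.resize(b[220:360,330:470],(400,400))]))
E
python3 go.py .5216 -.1192 .053 118.1
```

```text
t 2.9 p [ 0.5176 -0.1244  0.1193] ang 117.57 zax [-0.002  -0.0024 -1.    ] F [-0.85  0.33  0.25] w 0.0481
shift mm [ 2.8  6.1 66.3]
turn -0.53
```

View pics/m1.png

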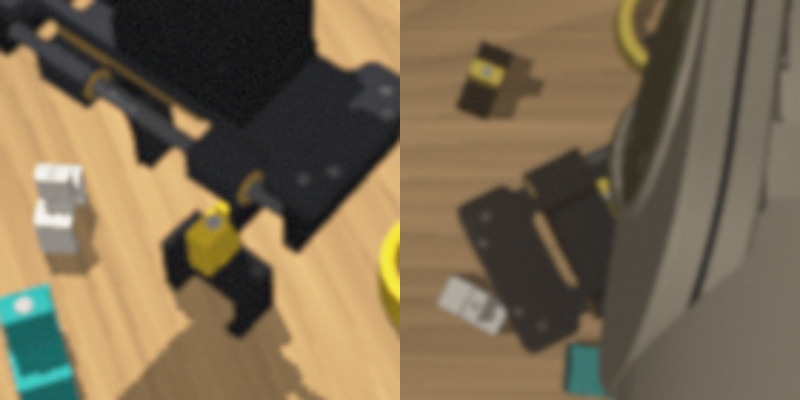

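The side view shows the gripper straddling the fin and still settling. The white and teal decoys are clear of the fingers. I'll settle with small steps.

>>> carry_out([
  [0,0,0,0],
  [0,0,0,0],
  [0,0,10,0],
])

```text
t: 3.28
eef_pos: [0.5202, -0.1168, 0.111]
eef_rot: [0.001, 0.514, 0.858, 0.001]
contact_force: [0.2, -0.2, -0.7]
grip_width: 0.048
```

```bash
python3 go.py .5216 -.1192 .053 118.1
```

```text
t 3.275 p [ 0.5202 -0.1168  0.111 ] ang 118.14 zax [ 2.1e-03  4.0e-04 -1.0e+00] F [ 0.18 -0.25 -0.72] w 0.048
shift mm [-2.7  0.  58. ]
turn 0.04
```

>>> carry_out([
  [-2,0,15,0],
  [-2,0,30,0],
  [-2,0,43,0],
  [-2,0,52,0],
  [-2,0,56,0],
  [-2,0,57,0],
  [-2,0,57,0],
])

```text
t: 4.15
eef_pos: [0.5205, -0.1197, 0.0538]
eef_rot: [0.0, 0.515, 0.857, 0.0]
contact_force: [0.4, -0.7, 1.2]
grip_width: 0.0478
```

```bash
python3 - <<'E'
from bench import *
import cv2,numpy as np
a=grab_frame("side")
cv2.imwrite("pics/side2.png",a)
cv2.imwrite("pics/m2.png",cv2.resize(a[250:350,230:360],(780,600),interpolation=2))
E
python3 go.py .5216 -.1192 .053 118.1
```

```text
t 4.2 p [ 0.5205 -0.1197  0.0539] ang 118.03 zax [ 7.e-04  1.e-04 -1.e+00] F [ 0.91 -0.32  0.19] w 0.0478
shift mm [-0.1  1.2  0.9]
turn -0.07
```

View pics/m2.png

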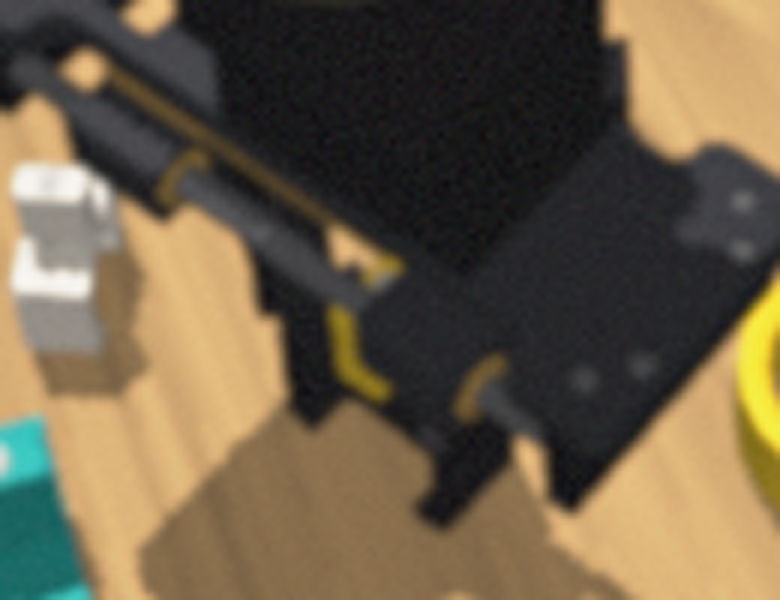

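The fingers straddle the yellow fin, with their tips about 4 mm above the crown. I'll close now.

>>> carry_out([
  [0,1,0,0],
  [0,1,0,0],
  [0,1,0,0],
  [0,1,0,0],
  [0,1,0,0],
  [0,1,0,0],
], claw=-1)

```text
t: 4.95
eef_pos: [0.5211, -0.1192, 0.0535]
eef_rot: [-0.0, 0.515, 0.857, 0.0]
contact_force: [-0.1, -0.3, 0.6]
grip_width: 0.014
```

>>> carry_out([
  [0,0,-10,0],
  [0,0,-30,0],
  [0,0,-55,0],
  [0,0,-80,0],
  [0,0,-100,0],
  [0,0,-110,0],
  [0,0,-110,0],
])

```text
t: 5.82
eef_pos: [0.5214, -0.1193, 0.164]
eef_rot: [0.0, 0.515, 0.857, 0.0]
contact_force: [0.4, 0.1, -0.7]
grip_width: 0.0139
```

```bash
python3 - <<'E'
from bench import *
import cv2,numpy as np
a=grab_frame("side");b=grab_frame("top")
cv2.imwrite("pics/side3.png",a)
cv2.imwrite("pics/m3.png",np.hstack([cv2.resize(a[190:350,230:390],(400,400),interpolation=2),cv2.resize(b[200:360,330:490],(400,400),interpolation=2)]))
E
python3 go.py .5335 .274 .16 124
```

```text
t 5.925 p [ 0.5207 -0.1192  0.1629] ang 118.03 zax [-9.e-04  2.e-04 -1.e+00] F [-0.51  0.13 -0.82] w 0.0136
shift mm [341.1 196.    2.9]
turn -5.97
```

View pics/m3.png

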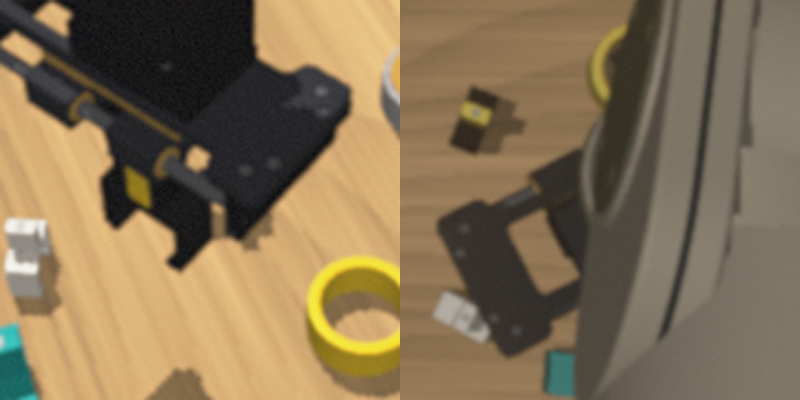

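The clip is lifted, gripped at 14 mm (the fin's thickness) and hanging level. I'll carry it over the cell.

>>> carry_out([
  [30,17,0,0],
  [75,43,0,-1],
  [122,70,0,-2],
  [170,98,0,-3],
  [218,125,0,-4],
  [265,152,0,-5],
  [308,177,0,-6],
  [341,196,0,-6],
])

```text
t: 6.92
eef_pos: [0.533, 0.2761, 0.1623]
eef_rot: [-0.001, 0.468, 0.883, -0.001]
contact_force: [-0.5, 0.4, -0.7]
grip_width: 0.0137
```

>>> carry_out([
  [0,0,5,0],
  [0,0,10,0],
  [0,0,15,0],
  [0,0,18,0],
  [0,0,18,0],
  [0,0,18,0],
])

```text
t: 7.68
eef_pos: [0.534, 0.2738, 0.1458]
eef_rot: [0.0, 0.469, 0.883, 0.0]
contact_force: [0.8, -0.2, -1.2]
grip_width: 0.0136
```

```bash
python3 go.py .5335 .274 .14 124
python3 - <<'E'
from bench import *
import cv2,numpy as np
a=grab_frame("side");b=grab_frame("top")
cv2.imwrite("pics/side4.png",a);cv2.imwrite("pics/top4.png",b)
cv2.imwrite("pics/m4.png",np.hstack([cv2.resize(a[70:220,160:310],(400,400),interpolation=2),cv2.resize(b[200:360,105:265],(400,400),interpolation=2)]))
E
python3 go.py .5335 .274 .14 124
```

```text
t 7.675 p [0.534  0.2738 0.1458] ang 124.01 zax [ 3.e-04  3.e-04 -1.e+00] F [ 0.77 -0.25 -1.21] w 0.0136
shift mm [ 0.5 -0.3  5.8]
turn 0.01
t 7.775 p [0.534  0.2739 0.1458] ang 124.02 zax [ 3.e-04  3.e-04 -1.e+00] F [ 0.43  0.09 -0.17] w 0.0136
shift mm [ 0.4 -0.4  5.8]
turn 0.02
```

View pics/m4.png

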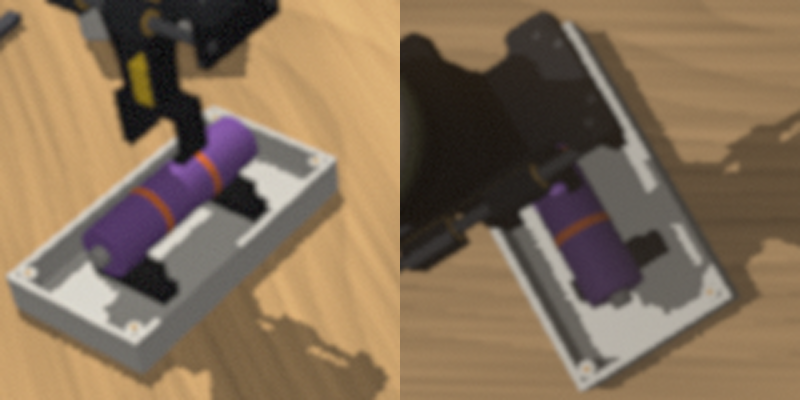

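Run:
```python
from ov import *
a=np.radians(34.0)
bands=[cyl(-.029,-.023),cyl(.023,.029)]
I=cv2.imread("pics/side4.png")
for n,q in(("A",[533.3,274,.594]),("B",[532.1,272.5,.597])):
    overlay(I,"side",[(CLIP,[534,273.9,a],.1083,(0,255,0)),(CELL,q,.05,(255,255,255)),(bands,q,.05,(0,255,0))],(175,75,275,185),5,f"pics/o4{n}.png")
cv2.imwrite("pics/o4.png",cv2.resize(np.hstack([cv2.imread("pics/o4A.png"),cv2.imread("pics/o4B.png")])[:550],None,fx=.8,fy=.8))
```

```text
(no output)
```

View pics/o4.png

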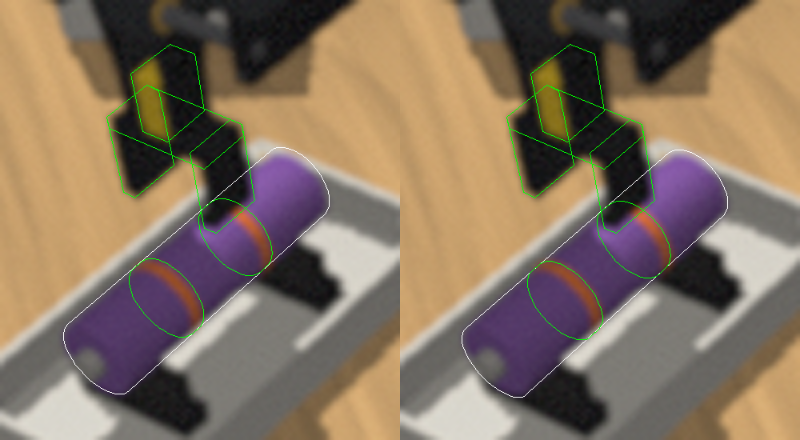

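Run:
```python
from ov import *
q=[533.3,274,.594]
ca=[box(-.115,.115,-.06,.06,0.03,.03)]
bands=[cyl(-.029,-.023),cyl(.023,.029)]
I=cv2.imread("pics/top0.png");I=cv2.convertScaleAbs(I,alpha=1.6)
a=overlay(I,"top",[(CELL,q,.05,(255,255,255)),(bands,q,.05,(0,255,0)),(ca,q,0,(0,0,255))],(130,225,215,330),6,"pics/o5.png")
z=np.load("masks.npz");m=(z["Mtop"][225:330,130:215]*255).astype(np.uint8)
b=cv2.cvtColor(cv2.resize(m,None,fx=6,fy=6,interpolation=0),8)
cv2.imwrite("pics/o5.png",cv2.resize(np.hstack([a,b]),None,fx=.78,fy=.78))
```

```text
(no output)
```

View pics/o5.png

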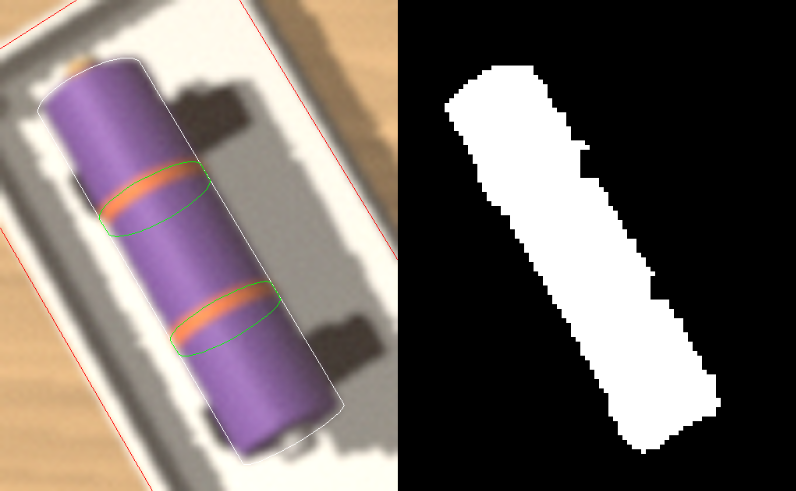

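In both views the clip and cell line up to about 1 px (1.5 mm) across the axis, and the clip sits between the bands. I'll lower it to just above first contact.

>>> carry_out([
  [0,0,6,0],
  [0,0,13,0],
  [0,0,20,0],
  [0,0,26,0],
  [0,0,30,0],
  [0,0,31,0],
  [0,0,31,0],
  [0,0,31,0],
])

```text
t: 8.78
eef_pos: [0.534, 0.274, 0.1148]
eef_rot: [0.0, 0.469, 0.883, 0.0]
contact_force: [-0.1, 0.0, -1.3]
grip_width: 0.0136
```

```bash
python3 go.py .5335 .274 .11 124
python3 - <<'E'
from ov import *
s=state();p=s["eef_pos"]
I=grab_frame("side");cv2.imwrite("pics/side5.png",I)
q=[533.3,274,.594]
a=overlay(I,"side",[(CLIP,[p[0]*1e3,p[1]*1e3,np.radians(34)],p[2]-.0375,(0,255,0)),(CELL,q,.05,(255,255,255))],(175,85,275,185),6,"pics/o6.png")
E
```

```text
t 8.775 p [0.534  0.274  0.1148] ang 124.03 zax [ 4.e-04  4.e-04 -1.e+00] F [-0.15  0.04 -1.31] w 0.0136
shift mm [ 0.3 -0.4  4.8]
turn 0.03
```

View pics/o6.png

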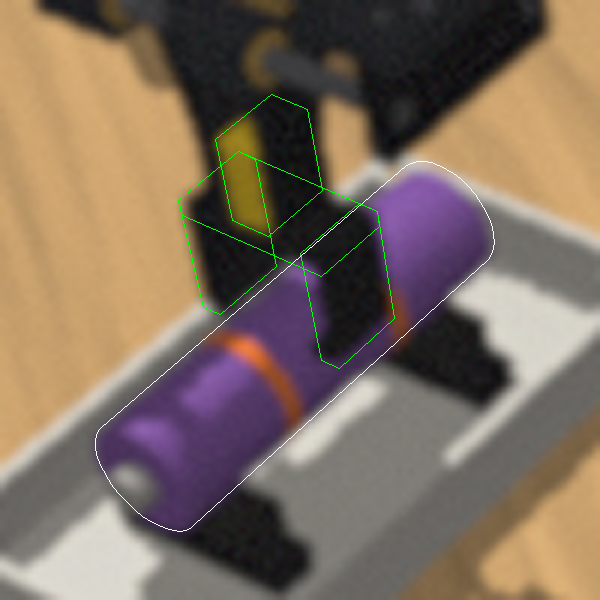

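The clip overlay matches, and the fin edge coincides with the model. The clip sits between the bands and straddles the cell. I'll start the press in small steps.

>>> carry_out([
  [0,0,1,0],
  [0,0,2,0],
  [0,0,3,0],
  [0,0,4,0],
  [0,0,5,0],
  [0,0,6,0],
])

```text
t: 9.57
eef_pos: [0.5341, 0.2739, 0.1087]
eef_rot: [0.0, 0.469, 0.883, 0.0]
contact_force: [-0.5, -1.2, 3.3]
grip_width: 0.0137
```

>>> carry_out([
  [0,0,1,0],
  [0,0,2,0],
  [0,0,3,0],
])

```text
t: 9.95
eef_pos: [0.5341, 0.2739, 0.1057]
eef_rot: [0.0, 0.469, 0.883, 0.0]
contact_force: [-0.8, -0.3, 3.0]
grip_width: 0.0136
```

>>> carry_out([
  [0,0,0.8,0],
  [0,0,1.6,0],
  [0,0,2.4,0],
])

```text
t: 10.32
eef_pos: [0.534, 0.2739, 0.1032]
eef_rot: [0.0, 0.469, 0.883, 0.0]
contact_force: [-0.5, -1.2, 4.0]
grip_width: 0.0137
```

>>> carry_out([
  [0,0,0.7,0],
  [0,0,1.4,0],
])

```text
t: 10.58
eef_pos: [0.5341, 0.274, 0.102]
eef_rot: [0.0, 0.469, 0.883, 0.0]
contact_force: [0.4, -1.1, 6.9]
grip_width: 0.0138
```

>>> carry_out([
  [0,0,0.6,0],
  [0,0,1.2,0],
])

```text
t: 10.82
eef_pos: [0.5342, 0.274, 0.1011]
eef_rot: [0.0, 0.469, 0.883, 0.0]
contact_force: [-0.5, -0.8, 9.2]
grip_width: 0.0139
```

>>> carry_out([
  [0,0,0.5,0],
  [0,0,1.0,0],
])

```text
t: 11.08
eef_pos: [0.5343, 0.2741, 0.1003]
eef_rot: [0.0, 0.469, 0.883, 0.001]
contact_force: [-0.1, -1.4, 9.4]
grip_width: 0.0134
```

>>> carry_out([
  [0,0,0.5,0],
  [0,0,1.0,0],
])

```text
t: 11.32
eef_pos: [0.5344, 0.2742, 0.0995]
eef_rot: [0.0, 0.469, 0.883, 0.001]
contact_force: [-0.1, -0.3, 11.2]
grip_width: 0.0136
```

>>> carry_out([
  [0,0,0.5,0],
  [0,0,1.0,0],
])

```text
t: 11.58
eef_pos: [0.5345, 0.2743, 0.0987]
eef_rot: [0.0, 0.469, 0.883, 0.001]
contact_force: [-0.6, -1.0, 11.6]
grip_width: 0.0138
```

>>> carry_out([
  [0,0,0.5,0],
  [0,0,1.0,0],
])

```text
t: 11.82
eef_pos: [0.5346, 0.2743, 0.0977]
eef_rot: [0.0, 0.469, 0.883, 0.001]
contact_force: [-0.0, -0.9, 10.7]
grip_width: 0.0141
```

>>> carry_out([
  [0,0,0.5,0],
  [0,0,1.0,0],
])

```text
t: 12.08
eef_pos: [0.5346, 0.2743, 0.0967]
eef_rot: [0.0, 0.469, 0.883, 0.001]
contact_force: [0.5, 0.1, 9.6]
grip_width: 0.0137
```

>>> carry_out([
  [0,0,0.5,0],
  [0,0,1.0,0],
])

```text
t: 12.32
eef_pos: [0.5347, 0.2744, 0.0956]
eef_rot: [0.0, 0.469, 0.883, 0.001]
contact_force: [1.5, -0.2, 10.6]
grip_width: 0.0141
```

>>> carry_out([
  [0,0,0.5,0],
  [0,0,1.0,0],
])

```text
t: 12.58
eef_pos: [0.5347, 0.2743, 0.0946]
eef_rot: [0.0, 0.469, 0.883, 0.001]
contact_force: [0.4, 0.0, 11.1]
grip_width: 0.0139
```

>>> carry_out([
  [0,0,0.5,0],
  [0,0,1.0,0],
])

```text
t: 12.82
eef_pos: [0.5346, 0.2743, 0.0935]
eef_rot: [0.0, 0.469, 0.883, 0.001]
contact_force: [0.5, -1.3, 8.3]
grip_width: 0.0141
```

Run:
```python
from ov import *
s=state();p=s["eef_pos"];print(p,s["contact_force"])
I=grab_frame("side");cv2.imwrite("pics/side7.png",I)
q=[533.3,274,.594]
a=overlay(I,"side",[(CLIP,[p[0]*1e3,p[1]*1e3,np.radians(34)],p[2]-.0375,(0,255,0)),(CELL,q,.05,(255,255,255))],(175,85,275,185),6,"pics/o7.png")
```

```text
[0.53458102 0.27434857 0.09345962] [ 0.54412545 -1.26659756  8.33925484]
```

View pics/o7.png

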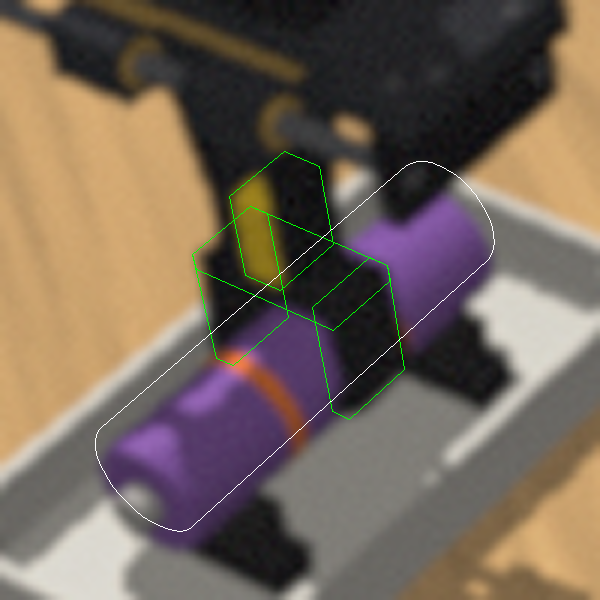

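The cell has sunk about 5 mm. The clip hasn't slipped in the jaws and is past the peak force, but the crown is still about 10 mm up. I'll continue.

>>> carry_out([
  [0,0,0.6,0],
  [0,0,1.2,0],
])

```text
t: 13.12
eef_pos: [0.5345, 0.2743, 0.0921]
eef_rot: [0.0, 0.469, 0.883, 0.001]
contact_force: [1.4, -0.1, 7.6]
grip_width: 0.0138
```

>>> carry_out([
  [0,0,0.6,0],
  [0,0,1.2,0],
])

```text
t: 13.38
eef_pos: [0.5344, 0.2742, 0.0907]
eef_rot: [0.0, 0.469, 0.883, 0.001]
contact_force: [1.1, -0.2, 6.4]
grip_width: 0.0139
```

>>> carry_out([
  [0,0,0.6,0],
  [0,0,1.2,0],
])

```text
t: 13.62
eef_pos: [0.5342, 0.2741, 0.0893]
eef_rot: [0.0, 0.469, 0.883, 0.001]
contact_force: [0.2, -0.1, 5.5]
grip_width: 0.0136
```

>>> carry_out([
  [0,0,0.6,0],
  [0,0,1.2,0],
])

```text
t: 13.88
eef_pos: [0.5338, 0.2738, 0.0875]
eef_rot: [-0.0, 0.469, 0.883, -0.0]
contact_force: [0.6, -0.9, -0.7]
grip_width: 0.0138
```

>>> carry_out([
  [0,0,0.6,0],
  [0,0,1.2,0],
])

```text
t: 14.12
eef_pos: [0.5336, 0.2737, 0.0863]
eef_rot: [-0.0, 0.469, 0.883, -0.0]
contact_force: [-1.0, -0.3, 2.4]
grip_width: 0.0135
```

>>> carry_out([
  [0,0,0.5,0],
  [0,0,1.0,0],
])

```text
t: 14.38
eef_pos: [0.5336, 0.2737, 0.0854]
eef_rot: [-0.0, 0.469, 0.883, -0.0]
contact_force: [-1.0, -1.5, 2.3]
grip_width: 0.0141
```

The force dropped at TCP z 0.0875, which is the snap. The clip and cell are now sinking together in the soft foam, so I'll continue in small steps.

>>> carry_out([
  [0,0,0.5,0],
  [0,0,1.0,0],
])

```text
t: 14.62
eef_pos: [0.5337, 0.2737, 0.0844]
eef_rot: [-0.0, 0.469, 0.883, -0.0]
contact_force: [-0.7, -2.5, 2.7]
grip_width: 0.014
```

>>> carry_out([
  [0,0,0.5,0],
  [0,0,1.0,0],
])

```text
t: 14.88
eef_pos: [0.5337, 0.2737, 0.0834]
eef_rot: [-0.0, 0.469, 0.883, -0.0]
contact_force: [-2.0, -1.8, 2.0]
grip_width: 0.0138
```

>>> carry_out([
  [0,0,0.5,0],
  [0,0,1.0,0],
])

```text
t: 15.12
eef_pos: [0.5338, 0.2738, 0.0825]
eef_rot: [-0.0, 0.469, 0.883, -0.0]
contact_force: [-3.3, -2.3, 4.0]
grip_width: 0.0136
```

>>> carry_out([
  [0,0,0.5,0],
  [0,0,1.0,0],
])

```text
t: 15.38
eef_pos: [0.5339, 0.2738, 0.0815]
eef_rot: [-0.0, 0.469, 0.883, -0.0]
contact_force: [-2.9, -1.8, 3.9]
grip_width: 0.0137
```

>>> carry_out([
  [0,0,0.4,0],
  [0,0,0.8,0],
])

```text
t: 15.62
eef_pos: [0.5339, 0.2738, 0.0807]
eef_rot: [-0.0, 0.469, 0.883, -0.0]
contact_force: [-2.7, -1.8, 4.5]
grip_width: 0.0138
```

Run:
```python
from ov import *
s=state();p=s["eef_pos"];print(p,s["contact_force"],s["wrist_torque"])
I=grab_frame("side");cv2.imwrite("pics/side8.png",I)
q=[533.3,274,.594]
a=overlay(I,"side",[(CLIP,[p[0]*1e3,p[1]*1e3,np.radians(34)],p[2]-.0375,(0,255,0)),(CELL,q,p[2]-.0375,(255,255,255))],(175,85,275,185),6,"pics/o8.png")
```

```text
[0.53387469 0.27381482 0.08072052] [-2.68695367 -1.78812116  4.45858118] [-0.56501073  0.78043462  0.03304263]
```

View pics/o8.png

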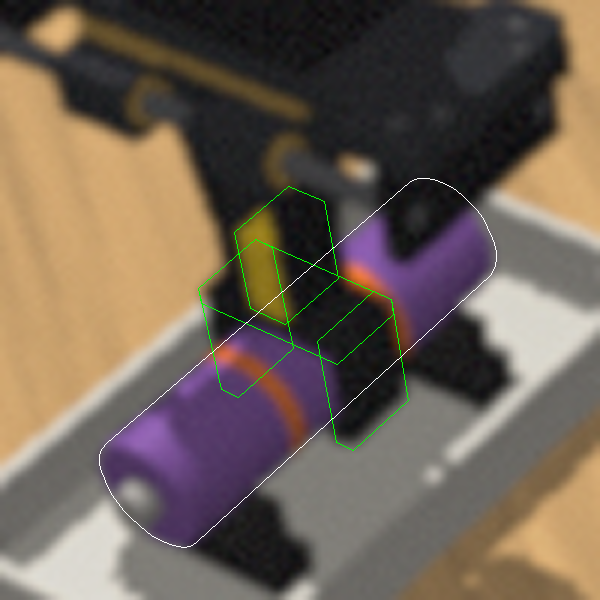

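The clip looks seated, with its crown down on the cell and its arms reaching below it. The model overlay suggests the fin may have slipped up about 2–3 mm in the jaws. The foam is still soft, so I'll keep pressing in small steps.

>>> carry_out([
  [0,0,0.4,0],
  [0,0,0.8,0],
])

```text
t: 15.92
eef_pos: [0.5339, 0.2739, 0.08]
eef_rot: [0.0, 0.469, 0.883, 0.0]
contact_force: [-2.7, -3.1, 4.6]
grip_width: 0.0139
```

>>> carry_out([
  [0,0,0.4,0],
  [0,0,0.8,0],
])

```text
t: 16.18
eef_pos: [0.5339, 0.2739, 0.0792]
eef_rot: [-0.0, 0.469, 0.883, 0.0]
contact_force: [-3.8, -2.6, 4.4]
grip_width: 0.0139
```

>>> carry_out([
  [0,0,0.4,0],
  [0,0,0.8,0],
])

```text
t: 16.42
eef_pos: [0.5339, 0.2739, 0.0788]
eef_rot: [-0.0, 0.469, 0.883, 0.0]
contact_force: [-4.6, -4.5, 11.2]
grip_width: 0.0139
```

>>> carry_out([
  [0,0,0.3,0],
  [0,0,0.3,0],
])

```text
t: 16.68
eef_pos: [0.5339, 0.2739, 0.0788]
eef_rot: [-0.0, 0.469, 0.883, 0.0]
contact_force: [-5.0, -4.0, 11.4]
grip_width: 0.0138
```

>>> carry_out([
  [0,0,0.3,0],
  [0,0,0.3,0],
])

```text
t: 16.92
eef_pos: [0.534, 0.2739, 0.0787]
eef_rot: [-0.0, 0.469, 0.883, 0.0]
contact_force: [-6.9, -4.5, 13.7]
grip_width: 0.014
```

>>> carry_out([
  [0,-0.5,0,0],
  [0,-1,0,0],
  [0,-1,0,0],
])

```text
t: 17.3
eef_pos: [0.5339, 0.2739, 0.0788]
eef_rot: [0.001, 0.469, 0.883, 0.001]
contact_force: [-3.5, -3.8, 10.4]
grip_width: 0.0141
```

>>> carry_out([
  [0,-0.5,0.3,0],
  [0,-0.8,0.5,0],
  [0,-0.8,0.5,0],
])

```text
t: 17.68
eef_pos: [0.5338, 0.2738, 0.0788]
eef_rot: [0.001, 0.469, 0.883, 0.002]
contact_force: [-0.9, -1.5, 11.0]
grip_width: 0.0136
```

>>> carry_out([
  [0,0,0.3,0],
  [0,0,0.3,0],
])

```text
t: 17.92
eef_pos: [0.5338, 0.2738, 0.0787]
eef_rot: [0.001, 0.469, 0.883, 0.002]
contact_force: [-2.1, -2.4, 13.5]
grip_width: 0.0136
```

The stiffness is higher than I expected (0.1 mm for 2.5 N), and there is a side force. I'll look before holding.

Run:
```python
from ov import *
s=state();p=s["eef_pos"];print(p,s["contact_force"],s["wrist_torque"])
I=grab_frame("side");cv2.imwrite("pics/side9.png",I);T=grab_frame("top");cv2.imwrite("pics/top9.png",T)
a=cv2.resize(I[40:220,140:320],(400,400),interpolation=2);b=cv2.resize(T[190:370,90:270],(400,400),interpolation=2)
cv2.imwrite("pics/m9.png",cv2.convertScaleAbs(np.hstack([a,b]),alpha=1.5,beta=10))
cv2.imwrite("pics/m9b.png",cv2.convertScaleAbs(cv2.resize(I[90:180,180:270],None,fx=6.5,fy=6.5,interpolation=2),alpha=2,beta=20))
```

```text
[0.53383914 0.27382388 0.07871326] [-2.10575053 -2.4154392  13.48730394] [-0.43539375  0.61317687  0.03469712]
```

View pics/m9.png

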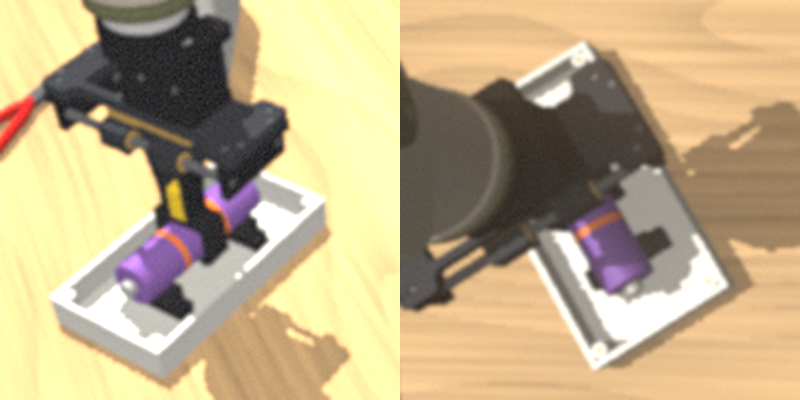

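View pics/m9b.png

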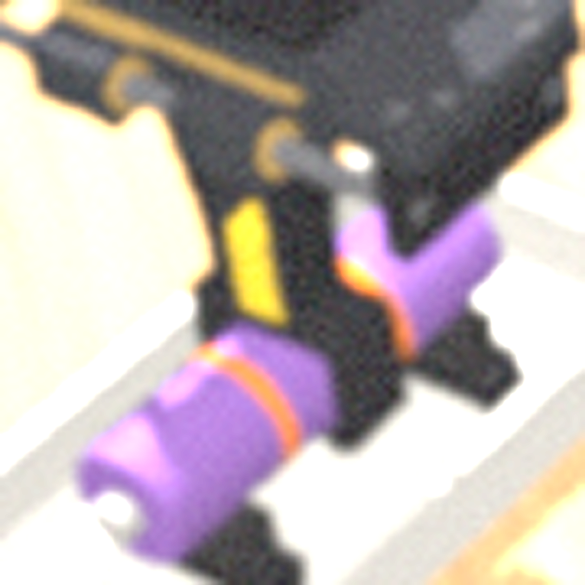

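```bash
cat > o9.py <<'E'
from ov import *
import sys
I=cv2.convertScaleAbs(cv2.imread("pics/side9.png"),alpha=2,beta=20)
bands=[cyl(-.029,-.023),cyl(.023,.029)]
p=np.array([533.8,273.8]);ax=np.array([np.cos(.594),np.sin(.594)])
out=[]
for d,z in((0,.0412),(0,.0445),(3,.0445)):
    q=p+ax*d
    out.append(overlay(I,"side",[(CLIP,[q[0],q[1],.594],z,(0,200,0)),(CELL+bands,[533.3,274,.594],.0435,(0,0,255))],(183,100,263,178),5,"pics/t.png"))
out.append(overlay(I,"side",[(CELL+bands,[533.3,274,.594],.0435,(0,0,255))],(183,100,263,178),5,"pics/t.png"))
m=np.vstack([np.hstack(out[:2]),np.hstack(out[2:])]);print(m.shape)
cv2.imwrite("pics/o9.png",cv2.resize(m,None,fx=.75,fy=.75,interpolation=3))
E
python3 o9.py
```

```text
(780, 800, 3)
```

View pics/o9.png

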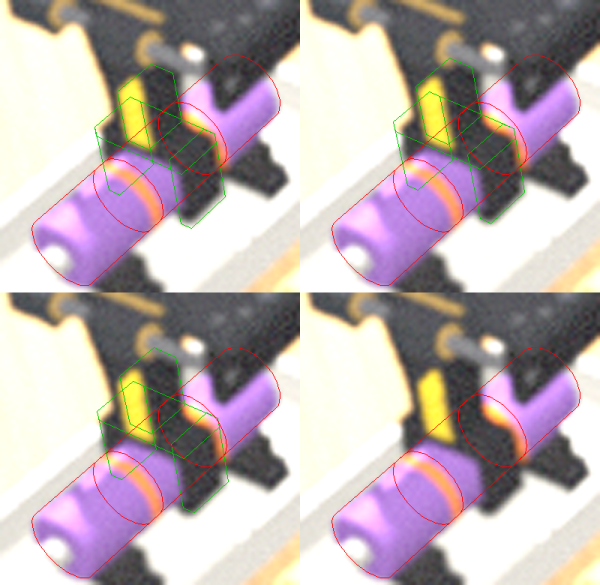

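The overlay shows the clip seated, with its origin at z≈0.0445 and the cell axis at ≈0.0435. It is centred between the bands, and the finger tips now rest on the crown. I'll bring the force to about 15 N and hold.

>>> carry_out([
  [0,0,0.3,0],
  [0,0,0.3,0],
  [0,0,0.3,0],
  [0,0,0.3,0],
])

```text
t: 18.52
eef_pos: [0.5339, 0.2738, 0.0787]
eef_rot: [0.001, 0.469, 0.883, 0.002]
contact_force: [-3.1, -1.9, 15.7]
grip_width: 0.0137
```

>>> carry_out([
  [0,0,0,0],
  [0,0,0,0],
  [0,0,0,0],
  [0,0,0,0],
])

```text
t: 19.02
eef_pos: [0.5339, 0.2738, 0.0787]
eef_rot: [0.001, 0.469, 0.883, 0.002]
contact_force: [-3.9, -1.8, 15.8]
grip_width: 0.0138
```

>>> carry_out([
  [0,0,0,0],
  [0,0,0,0],
  [0,0,0,0],
  [0,0,0,0],
])

```text
t: 19.52
eef_pos: [0.5338, 0.2738, 0.0787]
eef_rot: [0.001, 0.469, 0.883, 0.002]
contact_force: [-3.3, -1.8, 14.5]
grip_width: 0.0137
```

The hold reads 14.5–16 N, but the TCP barely moves as the force rises. Before trusting it, I'll measure how far the cell has sunk in the images.

Run:
```python
from ov import *
I=grab_frame("side");cv2.imwrite("pics/side10.png",I);s=state();print(s["eef_pos"],s["contact_force"])
z0=proj("side",[.47,.23,.06]);print("px per mm z",(proj("side",[.47,.23,.061])-z0))
ims={n:cv2.imread(f"pics/side{n}.png").astype(np.float32) for n in(0,4,5,7,8,9,10)}
# purple-ness channel: (B+R)/2-G
ch={n:(i[:,:,0]+i[:,:,2])/2-i[:,:,1] for n,i in ims.items()}
# right-lower contour: for columns across lower half of cell; purple mask soft edges down each column
def edges(c,cols):
    out=[]
    for u in cols:
        col=cv2.GaussianBlur(c,(3,3),0)[120:185,u]; hi=25
        idx=np.where(col>hi)[0]
        if len(idx)==0: out.append((np.nan,np.nan));continue
        a,b=idx[0],idx[-1]
        t=a-1+(hi-col[a-1])/(col[a]-col[a-1]); bb=b+(col[b]-hi)/(col[b]-col[b+1])
        out.append((120+t,120+bb))
    return np.array(out)
cols=range(194,216)
ref=edges(ch[5],cols)
for n in ims:
    e=edges(ch[n],cols);d=e-ref;print(n,"top",np.median(d[:,0]).round(2),"bot",np.median(d[:,1]).round(2), "n",np.isfinite(d).all(1).sum())
```

```text
[0.53386413 0.27382548 0.07869539] [-2.44329409 -3.40438357 15.31559179]
px per mm z [-0.1068545  -0.40922392]
0 top -1.62 bot -0.29 n 22
4 top 0.08 bot -0.02 n 22
5 top 0.0 bot 0.0 n 22
7 top 3.51 bot 3.63 n 22
8 top 1.84 bot 2.8 n 22
9 top 2.69 bot 3.62 n 22
10 top 2.68 bot 3.54 n 22
```

The images put the cell about 7 mm down, and it followed the TCP. The wrist moment puts the reaction near the tool axis, so the load should be going through the clip into the cell, which is on its hard packing. I'll hold a second longer slightly higher, still within the 10–22 N band, to cover the uncertainty.

>>> carry_out([
  [0,0,0.2,0],
  [0,0,0.4,0],
  [0,0,0.4,0],
  [0,0,0.4,0],
])

```text
t: 20.08
eef_pos: [0.5339, 0.2738, 0.0787]
eef_rot: [0.001, 0.469, 0.883, 0.002]
contact_force: [-4.4, -3.0, 19.6]
grip_width: 0.0136
```

>>> carry_out([
  [0,0,0,0],
  [0,0,0,0],
  [0,0,0,0],
  [0,0,0,0],
  [0,0,0,0],
  [0,0,0,0],
  [0,0,0,0],
  [0,0,0,0],
])

```text
t: 21.08
eef_pos: [0.5339, 0.2739, 0.0786]
eef_rot: [0.001, 0.469, 0.883, 0.002]
contact_force: [-4.6, -2.6, 19.1]
grip_width: 0.0139
```

>>> carry_out([
  [0,0,0,0],
  [0,0,0,0],
  [0,0,0,0],
  [0,0,0,0],
])

```text
t: 21.58
eef_pos: [0.5339, 0.2738, 0.0786]
eef_rot: [0.001, 0.469, 0.883, 0.002]
contact_force: [-4.1, -3.2, 19.6]
grip_width: 0.0137
```

Both holds were steady. I'll ease off to near zero force before opening.

>>> carry_out([
  [0,0,-0.7,0],
  [0,0,-1.4,0],
  [0,0,-2.1,0],
  [0,0,-2.8,0],
  [0,0,-3.5,0],
  [0,0,-4.2,0],
])

```text
t: 22.32
eef_pos: [0.5327, 0.2731, 0.0806]
eef_rot: [0.0, 0.469, 0.883, 0.0]
contact_force: [3.1, 0.4, 3.7]
grip_width: 0.0138
```

Run:
```python
from ov import *
s=state();print(s["eef_pos"],s["contact_force"],s["t"])
I=grab_frame("side");cv2.imwrite("pics/side11.png",I)
cv2.imwrite("pics/m11.png",cv2.convertScaleAbs(cv2.resize(I[90:180,180:270],None,fx=6.5,fy=6.5,interpolation=2),alpha=2,beta=20))
```

```text
[0.53265511 0.27309071 0.08059243] [3.1356484  0.36590175 3.73412849] 22.325
```

View pics/m11.png

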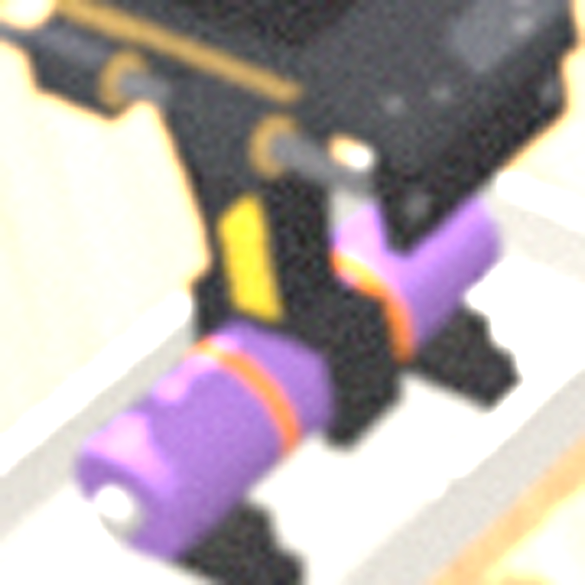

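>>> carry_out([
  [0,0,-1,0],
  [0,0,-2,0],
  [0,0,-3,0],
  [0,0,-4,0],
])

```text
t: 22.88
eef_pos: [0.5322, 0.2728, 0.0844]
eef_rot: [-0.0, 0.469, 0.883, -0.0]
contact_force: [3.9, 0.1, 3.1]
grip_width: 0.0135
```

>>> carry_out([
  [0,0,0,0],
  [0,0,0,0],
  [0,0,0,0],
  [0,0,0,0],
  [0,0,0,0],
], claw=-0.2)

```text
t: 23.5
eef_pos: [0.5323, 0.2728, 0.0843]
eef_rot: [-0.0, 0.469, 0.883, -0.0]
contact_force: [-1.0, -0.7, 2.0]
grip_width: 0.0345
```

>>> carry_out([
  [0,0,-2,0],
  [0,0,-5,0],
  [0,0,-9,0],
  [0,0,-14,0],
  [0,0,-20,0],
  [0,0,-30,0],
  [0,0,-45,0],
  [0,0,-65,0],
])

```text
t: 24.5
eef_pos: [0.5323, 0.2728, 0.1506]
eef_rot: [-0.0, 0.469, 0.883, -0.0]
contact_force: [1.5, 0.8, 0.1]
grip_width: 0.0348
```

>>> carry_out([
  [0,0,-20,0],
  [0,-30,-40,0],
  [20,-60,-60,0],
  [60,-90,-80,0],
  [100,-120,-80,0],
  [150,-130,-80,0],
  [200,-130,-80,0],
  [200,-130,-80,0],
])

```text
t: 25.5
eef_pos: [0.3101, 0.3688, 0.2305]
eef_rot: [-0.0, 0.466, 0.885, 0.001]
contact_force: [0.4, -0.9, -0.4]
grip_width: 0.035
```

Run:
```python
from ov import *
s=state();print(s["t"],s["eef_pos"])
for c,r in(("side",(175,90,285,190)),("top",(120,215,230,315))):
    I=grab_frame(c);cv2.imwrite(f"pics/{c}12.png",I)
    for n in("clip","cell"):
        for d in tip_of(n,c)[:5]:
            w=W(c,d["point"])
            if w[1]>.15: print(c,n,round(d["p"],2),w.round(4))
a,b=[cv2.imread(f"pics/{c}12.png") for c in("side","top")]
cv2.imwrite("pics/m12.png",np.hstack([cv2.convertScaleAbs(cv2.resize(a[90:180,180:270],(400,400),interpolation=2),alpha=1.8,beta=20),cv2.convertScaleAbs(cv2.resize(b[230:330,120:220],(400,400),interpolation=2),alpha=2,beta=20)]))
cv2.imwrite("pics/f12.png",np.hstack([cv2.resize(a,(400,300)),cv2.resize(b,(400,300))]))
```

```text
25.5 [0.31005023 0.36875129 0.23046539]
side clip 0.72 [0.5316 0.2735 0.0507]
side cell 0.43 [0.5337 0.2772 0.0349]
top clip 0.71 [0.5308 0.2786 0.0515]
top cell 0.89 [0.537  0.2744 0.0524]
```

View pics/m12.png

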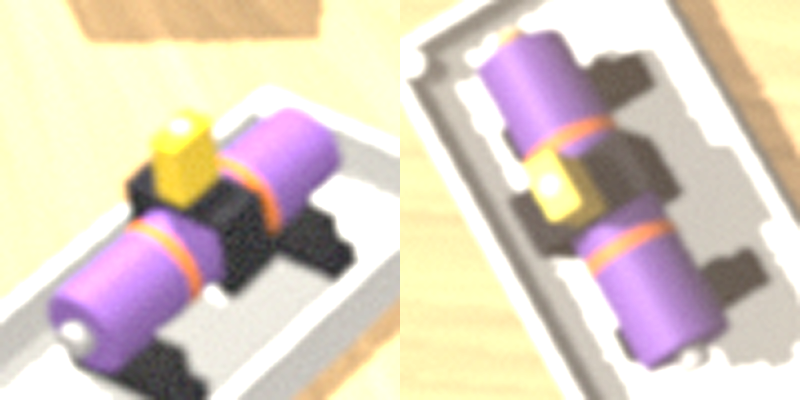

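View pics/f12.png

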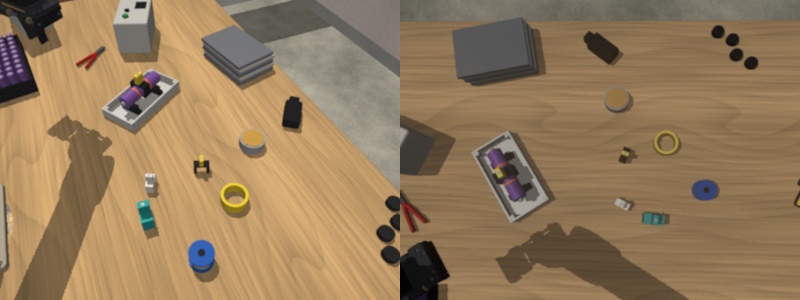

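Run:
```python
from ov import *
bands=[cyl(-.029,-.023),cyl(.023,.029)]
ax=np.array([np.cos(.594),np.sin(.594)])
rows=[]
for c,r in(("side",(180,95,270,175)),("top",(125,225,215,305))):
    I=cv2.convertScaleAbs(cv2.imread(f"pics/{c}12.png"),alpha=1.8,beta=20)
    p=np.array([533.3,274])
    o=[]
    for d in(0,3):
        q=p+ax*d
        o.append(overlay(I,c,[(CLIP,[q[0],q[1],.594],.05,(0,160,0)),(CELL+bands,[p[0],p[1],.594],.05,(0,0,255))],r,4,"pics/t.png"))
    rows.append(np.hstack(o))
m=np.vstack(rows);cv2.imwrite("pics/o12.png",cv2.resize(m,None,fx=.93,fy=.93))
# fin fit vs cell fit (colour) in the new pictures
for c,roi,rf in(("side",(185,105,265,178),(205,110,240,145)),("top",(130,225,210,330),(145,255,175,295))):
    h=cv2.cvtColor(cv2.imread(f"pics/{c}12.png"),cv2.COLOR_BGR2HSV)
    m=(cv2.inRange(h,(19,110,60),(35,255,255))>0).astype(np.uint8);k=np.zeros_like(m);k[rf[1]:rf[3],rf[0]:rf[2]]=1;m=cv2.morphologyEx(m*k,cv2.MORPH_CLOSE,np.ones((5,5))).astype(float)
    x,f=fit({c:m},FIN,.05,(.533,.274,.594));d=x[:2]-[533.3,274]
    o=((cv2.inRange(h,(3,140,90),(13,255,255))>0)).astype(np.uint8);n,l,s,cen=cv2.connectedComponentsWithStats(o)
    print(c,m.sum(),x,f,"along",d@ax,"across",d@[-ax[1],ax[0]],[(cen[i].round(1).tolist(),s[i,4]) for i in range(1,n) if roi[0]<cen[i][0]<roi[2] and roi[1]<cen[i][1]<roi[3] and s[i,4]>8])
```

```text
side 290.0 [531.35268597 272.11562464   0.67401889] 22.50588235294118 along -2.66840368388494 across -0.4717247014689262 [([236.4, 131.5], np.int32(42)), ([218.3, 146.4], np.int32(44))]
top 216.0 [534.52160836 275.44384396   0.58782533] 61.39215686274509 along 1.8204484051604317 across 0.5128157312295921 [([162.7, 262.9], np.int32(31)), ([175.4, 290.8], np.int32(41))]
```

View pics/o12.png

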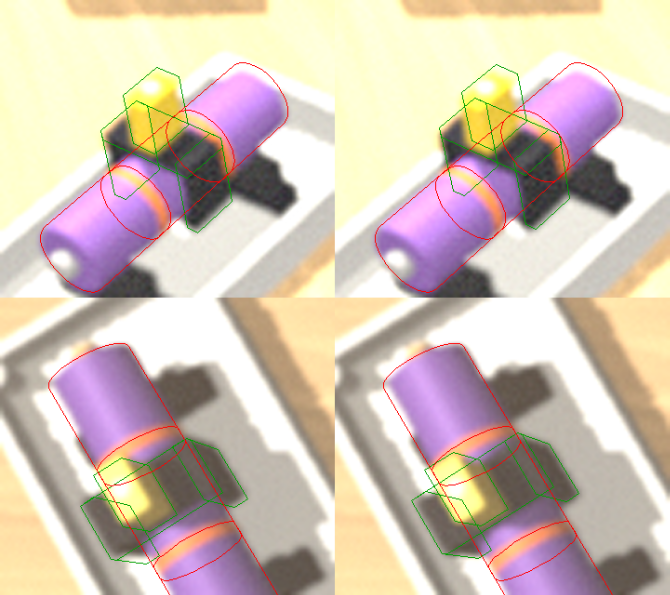

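The released clip sits on the cell between the bands. The fin fit gives less than 3 mm along and about 0.5 mm across, with its origin at z≈0.051. The spool, tape and tin look unmoved, and the arm is clear. I'll hand it in.

Run:
```python
from h import *
for c in("side","top"):
  for n in("spool","tape","tin"):
    r=tip_of(n,c)
    if r: print(c,n,round(r[0]["p"],2),W(c,r[0]["point"]).round(3))
print(state()["t"]); finish_job()
```

```text
side spool 0.88 [ 0.5   -0.266 -0.001]
side tape 0.57 [ 0.634 -0.167 -0.002]
side tin 0.9 [ 0.757 -0.021  0.001]
top spool 0.66 [ 0.502 -0.265  0.001]
top tape 0.68 [ 0.634 -0.164  0.002]
top tin 0.93 [ 0.764 -0.022 -0.001]
26.1
the job is handed in; nothing more can be done
```

I snapped the larger black clip onto the cell between the orange bands, pressed it for just over 3 s in all, let go and backed the arm away. The job was handed in at 26.1 s. `finish_job` gives no verdict, so I don't know how it was judged.

- **Snap:** the push peaked at about 11.6 N, then dropped suddenly when the arms passed the cell.
- **Hold:** I pressed for about 1.5 s at 13.5–16 N, then about 1.5 s more at 19–20 N. The second hold was above the 15 N you asked for, but inside the judged 10–22 N band. The highest wrist reading was 19.6 N vertical, about 20–21 N once side force and the clip's weight are included.
- **Final position:** relative to the cell's middle, the two cameras put the clip -2.7 mm and +1.8 mm along the cell, and within 0.5 mm across. The clip's origin is at z of about 0.051 m, against the cell's 0.050 m.
- **Bystanders:** the spool, tape and tin are where they stood, to within a few mm of measuring noise.

Some things did not quite agree:
- **Grip slip:** the fin slid up about 2–3 mm in the jaws during the push, so the fingertips ended on the crown plate.
- **Stiffness:** at the bottom the cell felt stiffer than the stated 3–8 N per mm, and there was a 3–8 N side force along the cell. I took this to be the cell reaching its hard packing, with the clip stuck to it by friction. The clip-to-cell force is therefore inferred from the wrist and was not measured directly, which is why I added the second hold.

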